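# Stack the tiffin for school lunch

### The arm

A 7-joint arm with a two-finger parallel gripper is mounted at the origin on the work surface. World frame = base frame: x ahead of the robot, y to its left, z up, the work surface at z = 0. Lengths are in m, angles in rad, forces in N, time in s.
With the tool pointing down it reaches from about 0.425 to 0.95 m from the base axis. Payload 4.7 kg.
Tool frame: the origin (TCP) lies midway between the tips of the shut fingers; the grasp point (between the pads) lies 19 mm behind it; z points along the fingers, y is the line along which they close (so a half turn about z gives the same grasp; the last joint's range is limited). The gripper opens to 87 mm and grips with 3 to 60 N. Pads are 19 mm wide; open, the fingers measure 117 mm over their backs; the gripper's body (75 mm by 190 mm) begins 51 mm behind the grasp point.
Start: joints at [1.192, 0.469, -0.049, 1.532, 0.024, 1.141, -0.082], TCP at [0.231, -0.634, 0.223] pointing down, gripper open.
Joint ranges: [-2.59, 2.59], [-0.33, 1.99], [-1.39, 1.29], [0.1, 2.45], [-1.04, 4.18], [0.21, 1.99], [-2.66, 2.66]. Speed limits (rad/s): [2.57, 2.57, 3.14, 3.14, 3.14, 3.14, 3.14].

### API

Orientations are given as a unit quaternion [w, x, y, z].
In Python, from station import arm, read_camera gives the robot as it stands (arm), with the cameras as plain functions.
- The arm moves only by the tool steer_hand, called after "Emit:" as a command line: name --argument value ..., lists and objects as JSON in quotes. Schema: {"type":"object","properties":{"moves":{"type":"array","items":{"type":"array","items":{"type":"array","items":{"type":"number"},"minItems":6,"maxItems":6},"minItems":1,"maxItems":10},"minItems":1,"maxItems":1},"aperture":{"type":"number"},"only":{"type":"string"},"quiet":{"type":"boolean"},"lines":{"type":"string"}},"required":["moves"],"additionalProperties":false}. moves is a list that holds a single list of rows (three levels of brackets), with 1 to 10 rows, each of 6 numbers: dx, dy, dz in m, then a rotation vector rx, ry, rz in rad; each row is the pose to reach, as a shift and turn from the pose commanded when the call began, along the tool's axes at that moment; what a row does not reach only later rows make up. A row lasts 1/10 s, in which the tool goes at most 0.05 m and 0.15 rad, less where a joint would pass 70% of its speed; a pose out of reach is approached as far as the arm can. aperture is the opening from 0.0 (shut) to 1.0 (fully open), set as the call begins (left out keeps the last). The fingers move at their own pace and stop on an object; the grip force is fixed at half the most. Time passes only in rows, so rows that do not move let the fingers close. The tool returns the time, the measured TCP pose, the force, the opening and the grip force at its end. only (a regular expression) keeps the lines of the reply that match it, lines (a string "A,B") keeps lines A to B, and quiet returns only ok. Input that does not fit is refused with a message, and nothing moves.
- arm.sense(): the state, without advancing time (a new reading comes with each control period).
- read_camera(name): name is "side" or "top" or "wrist"; returns a dict with "frame" (400x640x3 uint8, blue, green, red), "camera_matrix" (3x3 intrinsics, pixels), "T" (4x4, takes a point from camera to world coordinates); the wrist camera has in their place "hand_eye" (4x4, takes a point from camera to tool coordinates, whose origin is the TCP and whose axes are the flange's). Camera axes: x right, y up, looking along -z (the intrinsics and any distortion apply to the point x, -y, -z); pixel columns grow to the right and rows downward; lengths in m; the calibration is good to about 2 mm. A picture is of the moment at which its call begins: read the wrist's pose just before it. There is no depth.
- arm.sign_off(): hands the job in; it is judged then, once.
The state is a dict: "time": time; "qpos": joint angles; "qvel": joint speeds; "joint_torque": joint torques, N m; "ee_pos": TCP position; "orientation": TCP orientation; "contact_force": force on the tool from outside, world axes, zero at the start; "moment": the same for the moment, N m; "gripper_width": opening from 0.0 (shut) to 1.0 (fully open); "grasp_force": force on a finger pad.
Only numpy, scipy, OpenCV 4.12 (cv2) and the standard library are available. Lean on these libraries where they do the work, as an engineer would, in place of code of your own. Each camera call takes 0.05 s, during which the arm holds its last target. There are 200 camera calls.

### The job

Pack the tiffin carrier: on its round steel base stack the tall container with the red inner lid first, then the medium one (yellow) on it, then the shallow one (white), and close the stack with the round green lid, each set fully home and level in the one below. Keep the filled containers upright throughout, leave the lunchbox, teaspoon and tumbler where they are, and let go of everything at the end.

Things in the scene. Friction and masses are not known exactly. Their poses are not given: they have to be found in the camera images.
- tall_tier: Round tin, tallest, red inner lid and band. 110 across, 75 tall; origin: underside centre. Foot 5 high, tapered 86 to 94 across, drops into the 102 opening below; body rests on that rim. Inner lid sunk 32 below rim; on it a central black grip bar 70 long (x), 12 wide, 24 high, top at z=67. Fingers go inside the rim: open at most 60. A thing seated on it has its origin 70 higher. All mm.
- medium_tier: Round tin, medium, yellow inner lid and band. 110 across, 63 tall; origin: underside centre. Foot 5 high, tapered 86 to 94 across, drops into the 102 opening below; body rests on that rim. Inner lid sunk 32 below rim; on it a central black grip bar 70 long (x), 12 wide, 24 high, top at z=55. Fingers go inside the rim: open at most 60. A thing seated on it has its origin 58 higher. All mm.
- shallow_tier: Round tin, shallowest, white inner lid and band. 110 across, 51 tall; origin: underside centre. Foot 5 high, tapered 86 to 94 across, drops into the 102 opening below; body rests on that rim. Inner lid sunk 32 below rim; on it a central black grip bar 70 long (x), 12 wide, 24 high, top at z=43. Fingers go inside the rim: open at most 60. A thing seated on it has its origin 46 higher. All mm.
- green_lid: Loose round green stiff silicone lid, 114 across, 90 g; origin: underside centre, z up. Plug underneath 5 high, tapered 86 to 94 across, drops into the top container's 102 opening; the 8 thick plate (top at z=13) rests on its rim. On the plate a black central grip bar along x: 70 long, 12 wide (y), 24 high, top at z=37. All mm.
- carrier_base: Base of the tiffin carrier: round steel tray fixed to the counter, 120 mm across, 12 mm high, with a round recess 102 mm wide and 6 mm deep, and a small folded latch on each side (to 78 mm from the centre, below the rim). Origin: underside centre, on the counter. A container seated in it has its origin 7 mm above this origin.
- lunchbox: Bystander: closed blue plastic lunchbox, 156 x 106 mm, 54 mm high. Origin: centre of its underside, x along its length. Leave it.
- teaspoon: Bystander: steel teaspoon lying on the counter, 140 mm long, along its x axis, about 15 mm high at most. Origin on its underside near the middle. Leave it.
- tumbler: Bystander: open steel tumbler, 72 mm across the mouth, 100 mm tall. Origin: centre of its underside. Leave it.

How it is judged:
By the outcome, as a careful person would: the job done as asked, in the order asked, and still so for the second after the job is handed in, with the robot touching nothing.
It also fails if it takes over 112 s, if anything falls off the work surface, if the arm or the gripper's body presses on something with over 40 N, if the wrist force passes 120 N, or if a joint passes its speed limit or range.

## Working session

There is one attempt and no reset: what is moved stays moved. The work goes in short steps, Python scripts to look and compute and a tool call to move; the robot and the scene stay as the last step left them, time stands still between calls to the robot, and variables do not carry over. Pictures are saved under pics/ and viewed, at most 14 in all, crops included, and the job is handed in when it is done.

```bash
ls; mkdir -p pics
```

Create h.py:
```python
import numpy as np, cv2, json
from station import arm, read_camera
from scipy.spatial.transform import Rotation as R
def Rq(q): return R.from_quat([q[1],q[2],q[3],q[0]])
def snap(name,fn):
    s=arm.sense(); c=read_camera(name); cv2.imwrite('pics/'+fn+'.png',c['frame'])
    if name=='wrist':
        T=np.eye(4);T[:3,:3]=Rq(s['orientation']).as_matrix();T[:3,3]=s['ee_pos'];T=T@np.array(c['hand_eye'])
    else: T=np.array(c['T'])
    np.savez('pics/'+fn+'.npz',K=c['camera_matrix'],T=T,d=np.array(c.get('distortion',[0,0,0,0,0]),float))
    print(fn,[k for k in c if k not in('frame','T','hand_eye')],c.get('distortion'),T[:3,3].round(3),np.array(c['camera_matrix']).round(1).tolist())
def ray(fn,u,v):
    z=np.load('pics/'+fn+'.npz'); x,y=cv2.undistortPoints(np.array([[[u,v]]],float),z['K'],z['d'])[0,0]
    return z['T'][:3,3], z['T'][:3,:3]@np.array([x,-y,-1])
def atz(fn,u,v,h):
    o,d=ray(fn,u,v); return o+d*(h-o[2])/d[2]
def tri(*obs):
    A=0;b=0
    L=[ray(*o) for o in obs]
    for o,d in L:
        d=d/np.linalg.norm(d);P=np.eye(3)-np.outer(d,d);A=A+P;b=b+P@o
    p=np.linalg.solve(A,b); e=[np.linalg.norm(np.cross(p-o,d/np.linalg.norm(d))) for o,d in L]
    return p,max(e)
def totool(v):
    return Rq(arm.sense()['orientation']).inv().apply(v)
```

Run:
```python
from h import *
snap('top','top0');snap('side','side0')
s=arm.sense();print(s['time'],s['ee_pos'],s['orientation'],s['gripper_width']);print(Rq(s['orientation']).as_matrix().round(3))
```

```text
pics
station.py
top0 ['camera_matrix'] None [0.456 0.006 1.031] [[414.2, 0.0, 320.6], [0.0, 414.2, 201.2], [0.0, 0.0, 1.0]]
side0 ['camera_matrix'] None [0.473 0.99  0.68 ] [[514.9, 0.0, 325.6], [0.0, 514.9, 201.5], [0.0, 0.0, 1.0]]
0.1 [ 0.23115358 -0.63359711  0.22158977] [-8.83372101e-04  9.84738705e-01  1.74036978e-01 -1.81703338e-04] 1.0008426423013423
[[ 0.939  0.343 -0.001]
 [ 0.343 -0.939  0.002]
 [-0.    -0.002 -1.   ]]
```

View pics/top0.png

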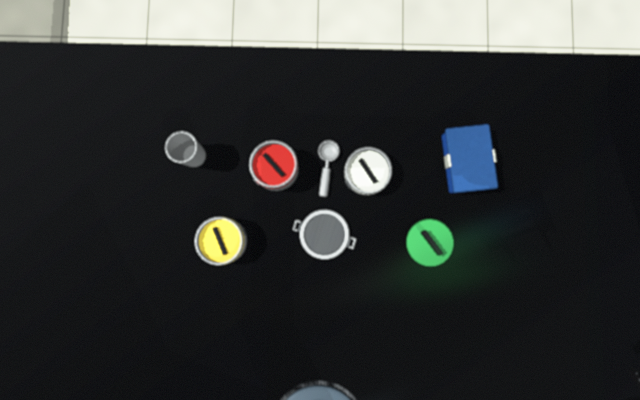

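View pics/side0.png

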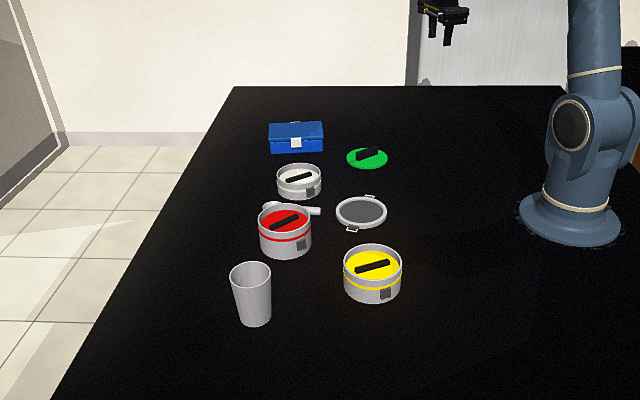

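The top view shows red tin ~(274,165), yellow ~(220,241), white ~(368,171), base ~(324,234), green lid ~(430,242), spoon at (326,165), tumbler at (185,150), lunchbox at (470,158). The side view shows the same things: red (285,228), yellow (372,272), white (299,182), base (361,212), green (367,157). I'll enlarge both.

Run:
```python
import cv2,numpy as np
for fn,C in(('top0',[(274,165),(220,241),(368,171),(324,234),(430,242)]),('side0',[(285,228),(372,272),(299,182),(361,212),(367,157)])):
    im=cv2.imread(f'pics/{fn}.png');T=[]
    for u,v in C:
        c=cv2.resize(im[v-32:v+32,u-32:u+32],(256,256),interpolation=cv2.INTER_CUBIC)
        for k in range(0,64,8):
            if k%16==0: cv2.putText(c,str(u-32+k),(k*4,8),0,.3,(0,255,255));cv2.putText(c,str(v-32+k),(0,k*4+4),0,.3,(0,255,255))
            c[k*4,::8]=(255,0,255);c[::8,k*4]=(255,0,255)
        T.append(c)
    T.append(T[0]*0)
    cv2.imwrite(f'pics/{fn}c.png',np.vstack([np.hstack(T[:3]),np.hstack(T[3:])]))
```

```text
(no output)
```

View pics/top0c.png

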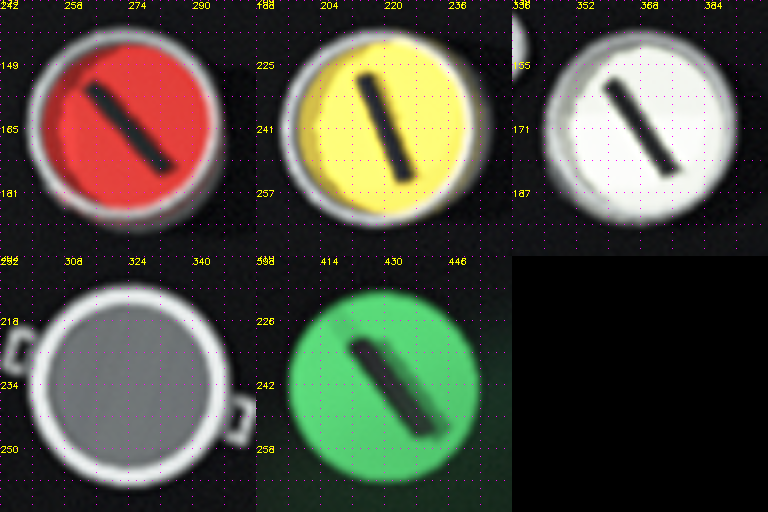

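View pics/side0c.png

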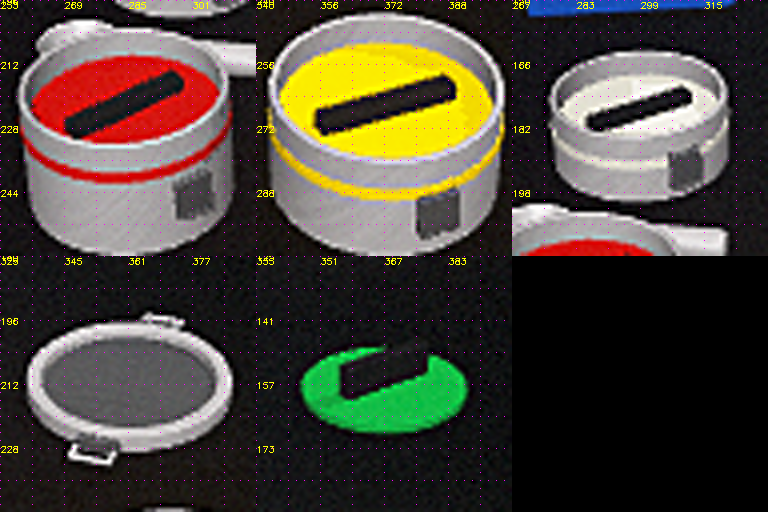

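Run:
```python
from h import *
# rim centres top / side (side: crop readings), bar-top ends in top view
o=dict(red=((273,164),(284.4,217.5)),yel=((218.3,240.6),(372,258.8)),whi=((368,170.5),(298.7,178.6)),base=((324.2,234.4),(361,211.5)),gre=((429.5,242.3),(367,157.5)))
for n,(a,b) in o.items():
    p,e=tri(('top0',*a),('side0',*b)); print(n,p.round(4),'err',round(e,4))
C=dict(red=((264.5,155.2),(284,174.9),.067),yel=((215.5,228.8),(225.5,252.9),.055),whi=((361.3,160.2),(376,182.2),.043),gre=((424.3,231.5),(440,252.5),.037))
for n,(a,b,h) in C.items():
    p=atz('top0',*a,h);q=atz('top0',*b,h);d=q-p;print(n,'bar mid',((p+q)/2).round(4),'len',np.linalg.norm(d).round(4),'yaw deg',np.degrees(np.arctan2(d[1],d[0])).round(1)%180)
print(arm.sense()['qpos'])
```

```text
red [0.626  0.1175 0.0727] err 0.0011
yel [0.4457 0.2393 0.0662] err 0.0004
whi [ 0.6218 -0.1096  0.0331] err 0.0014
base [ 0.4657 -0.0064  0.0063] err 0.0004
gre [ 0.4507 -0.265   0.0105] err 0.0016
red bar mid [0.6258 0.1153 0.067 ] len 0.0659 yaw deg 45.900000000000006
yel bar mid [0.4455 0.2369 0.055 ] len 0.0614 yaw deg 24.900000000000006
whi bar mid [ 0.62   -0.1099  0.043 ] len 0.0639 yaw deg 34.30000000000001
gre bar mid [ 0.4533 -0.2643  0.037 ] len 0.0618 yaw deg 37.30000000000001
[ 1.19209714  0.4693739  -0.04859287  1.53358809  0.02408378  1.14101924
 -0.08226426]
```

Add to h.py:
```python
def delta(x,y,z,yaw=None):
    s=arm.sense();r=Rq(s['orientation']);d=r.inv().apply(np.array([x,y,z])-s['ee_pos'])
    out=d.round(4).tolist()
    if yaw is not None:
        a=np.radians(yaw);g=R.from_matrix(np.array([[np.cos(a),np.sin(a),0],[np.sin(a),-np.cos(a),0],[0,0,-1]]))
        out+=(r.inv()*g).as_rotvec().round(4).tolist()
    print('delta',out,'pos',s['ee_pos'].round(4),'t',s['time'])
```

```bash
python3 -c "
from h import *
delta(.45,-.265,.25,37);delta(.626,.117,.25,46)"
```

```text
delta [0.3319, -0.2713, -0.0279, -0.0018, -0.0002, -0.2959] pos [ 0.2312 -0.6336  0.2216] t 0.1
delta [0.6282, -0.5698, -0.0274, -0.0018, -0.0004, -0.453] pos [ 0.2312 -0.6336  0.2216] t 0.1
```

Emit:
steer_hand --moves '[[[0.33,-0.27,-0.03,0,0,-0.3],[0.33,-0.27,-0.03,0,0,-0.3],[0.33,-0.27,-0.03,0,0,-0.3],[0.33,-0.27,-0.03,0,0,-0.3],[0.33,-0.27,-0.03,0,0,-0.3],[0.33,-0.27,-0.03,0,0,-0.3],[0.33,-0.27,-0.03,0,0,-0.3],[0.33,-0.27,-0.03,0,0,-0.3],[0.33,-0.27,-0.03,0,0,-0.3],[0.33,-0.27,-0.03,0,0,-0.3]]]' --aperture 0.45

```text
time: 1.1
ee_pos: [0.4514, -0.2624, 0.2529]
orientation: [-0.0, 0.946, 0.323, 0.001]
contact_force: [0.1, -0.3, 0.1]
gripper_width: 0.456
grasp_force: 0.0
```

```bash
python3 -c "
from h import *
snap('wrist','w_green');delta(.626,.117,.25,46)"
```

```text
w_green ['camera_matrix'] None [ 0.503 -0.222  0.416] [[314.7, 0.0, 320.5], [0.0, 314.7, 200.8], [0.0, 0.0, 1.0]]
delta [0.3726, -0.1959, 0.0026, -0.0002, -0.0002, -0.1482] pos [ 0.4498 -0.2653  0.2525] t 1.15
```

View pics/w_green.png

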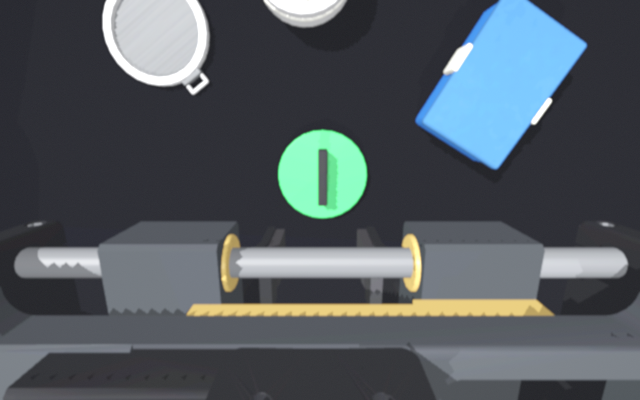

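The lid is at (322.5,174), its bar running vertically from (323,150) to (323,205), so the yaw estimate holds. The base's edge is at the upper left. Going on to the red tin.

```bash
python3 -c "
from h import *
print(atz('w_green',322.5,174,.013), tri(('w_green',322.5,174),('top0',429.5,242.3)), tri(('w_green',323.2,177.5),('top0',432.2,242)))
z=np.load('pics/w_green.npz');print(z['T'])"
```

```text
[ 0.45405863 -0.26352804  0.013     ] (array([ 0.45305801, -0.26428279,  0.01117909]), np.float64(0.0009512715643665442)) (array([ 0.45353129, -0.26485087,  0.03475574]), np.float64(0.0003677877685193923))
[[ 6.12361227e-01  7.67352673e-01  1.90219879e-01  5.03177454e-01]
 [-7.90578033e-01  5.94274834e-01  1.47728790e-01 -2.22101086e-01]
 [ 3.17195298e-04 -2.40847041e-01  9.70563034e-01  4.15555845e-01]
 [ 0.00000000e+00  0.00000000e+00  0.00000000e+00  1.00000000e+00]]
```

Emit:
steer_hand --moves '[[[0.373,-0.196,0,0,0,-0.15],[0.373,-0.196,0,0,0,-0.15],[0.373,-0.196,0,0,0,-0.15],[0.373,-0.196,0,0,0,-0.15],[0.373,-0.196,0,0,0,-0.15],[0.373,-0.196,0,0,0,-0.15],[0.373,-0.196,0,0,0,-0.15],[0.373,-0.196,0,0,0,-0.15],[0.373,-0.196,0,0,0,-0.15],[0.373,-0.196,0,0,0,-0.15]]]'

```text
time: 2.15
ee_pos: [0.6277, 0.117, 0.2515]
orientation: [-0.001, 0.92, 0.391, -0.0]
contact_force: [-0.2, -0.7, 0.3]
gripper_width: 0.448
grasp_force: 0.0
```

```bash
python3 -c "
from h import *
snap('wrist','w_red')"
```

```text
w_red ['camera_matrix'] None [0.674 0.164 0.414] [[314.7, 0.0, 320.5], [0.0, 314.7, 200.8], [0.0, 0.0, 1.0]]
```

View pics/w_red.png

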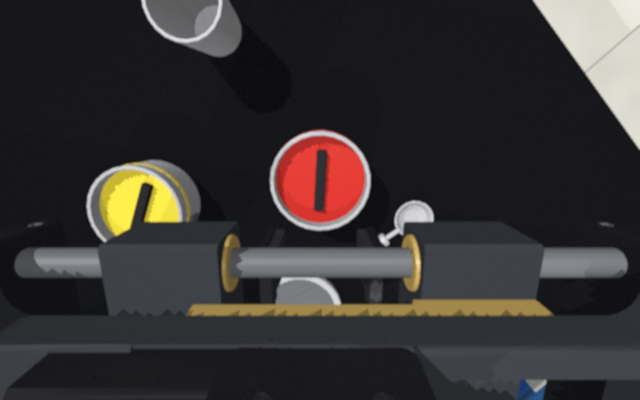

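Red rim centre is (320.5,180), bar (321.5,151)–(320,210), nearly aligned with the tool x axis.

```bash
python3 -c "
from h import *
print(tri(('w_red',320.5,180),('top0',273,164)),atz('w_red',320.5,180,.075), atz('w_red',320.8,180.3,.067))
p=atz('w_red',321.5,151,.067);q=atz('w_red',320,210,.067);print(p,q,np.degrees(np.arctan2(*(p-q)[[1,0]])))
c=atz('w_red',320.8,180.3,.067)
delta(c[0],c[1],.06,46.5); delta(c[0],c[1],.047,46.5)"
```

```text
(array([0.62901643, 0.11886624, 0.06205083]), np.float64(4.872714083883073e-05)) [0.63062711 0.12057564 0.075     ] [0.62961873 0.1190653  0.067     ]
[0.65271721 0.1419344  0.067     ] [0.60502414 0.09486065 0.067     ] 44.6255615840326
delta [0.0054, -0.0018, 0.1914, -0.0007, 0.0016, -0.0112] pos [0.6274 0.1141 0.2514] t 2.2
delta [0.0054, -0.0018, 0.2044, -0.0007, 0.0016, -0.0112] pos [0.6274 0.1141 0.2514] t 2.2
```

Emit:
steer_hand --moves '[[[0.002,0,0.05,0,0,0.01],[0.004,-0.001,0.1,0,0,0.01],[0.004,-0.001,0.14,0,0,0.01],[0.004,-0.001,0.15,0,0,0.01],[0.004,-0.001,0.15,0,0,0.01]]]'

```text
time: 2.7
ee_pos: [0.6286, 0.1151, 0.1013]
orientation: [0.0, 0.924, 0.383, -0.002]
contact_force: [0.2, -0.8, 1.3]
gripper_width: 0.453
grasp_force: 0.0
```

```bash
python3 -c "
from h import *
delta(.6285,.118,.047,45)"
```

```text
delta [0.0022, -0.0021, 0.0543, -0.0008, 0.0036, 0.0015] pos [0.6286 0.1151 0.1013] t 2.7
```

Emit:
steer_hand --moves '[[[0.002,-0.002,0.03,0,0,0],[0.002,-0.002,0.045,0,0,0],[0.002,-0.002,0.053,0,0,0],[0.002,-0.002,0.053,0,0,0]]]'

```text
time: 3.1
ee_pos: [0.6294, 0.1201, 0.0497]
orientation: [0.0, 0.923, 0.384, -0.0]
contact_force: [0.2, 0.6, -0.2]
gripper_width: 0.453
grasp_force: 0.0
```

Emit:
steer_hand --moves '[[[0,0,0,0,0,0],[0,0,0,0,0,0],[0,0,0,0,0,0],[0,0,0,0,0,0],[0,0,0,0,0,0],[0,0,0,0,0,0]]]' --aperture 0.0

```text
time: 3.7
ee_pos: [0.6297, 0.1207, 0.05]
orientation: [0.0, 0.923, 0.385, 0.0]
contact_force: [-0.5, -0.1, 2.8]
gripper_width: 0.133
grasp_force: 29.9
```

```bash
python3 -c "
from h import *
delta(.6285,.118,.047,45)"
```

```text
delta [-0.0027, 0.001, 0.003, 0.0008, -0.0005, 0.0045] pos [0.6297 0.1207 0.05  ] t 3.7
```

Emit:
steer_hand --moves '[[[0,0,-0.01,0,0,0],[0,0,-0.03,0,0,0],[0,0,-0.06,0,0,0],[0,0,-0.09,0,0,0],[0,0,-0.11,0,0,0],[0,0,-0.12,0,0,0],[0,0,-0.12,0,0,0]]]'

```text
time: 4.4
ee_pos: [0.6297, 0.121, 0.1707]
orientation: [0.0, 0.923, 0.385, 0.001]
contact_force: [0.6, -0.3, -3.4]
gripper_width: 0.134
grasp_force: 29.9
```

```bash
python3 -c "
from h import *
for n,p,h in(('red',(273,164),.075),('base',(324.2,234.4),.012),('gre',(429.5,242.3),.013),('whi',(368,170.5),.051),('yel',(218.3,240.6),.063)): print(n,atz('top0',*p,h))
print('base w_green',atz('w_green',156.5,34,.012))
snap('top','top1')
im=cv2.imread('pics/w_green.png')[0:110,80:240];cv2.imwrite('pics/b.png',cv2.resize(im,(800,550),interpolation=cv2.INTER_CUBIC))
delta(.465,-.006,.17,45)"
```

```text
red [0.62674017 0.11731631 0.075     ]
base [ 0.46607691 -0.00631408  0.012     ]
gre [ 0.45230463 -0.26439127  0.013     ]
whi [ 0.62027479 -0.10746394  0.051     ]
yel [0.44597184 0.24008528 0.063     ]
base w_green [ 0.46549281 -0.00921736  0.012     ]
top1 ['camera_matrix'] None [0.456 0.006 1.031] [[414.2, 0.0, 320.6], [0.0, 414.2, 201.2], [0.0, 0.0, 1.0]]
delta [-0.2053, -0.0273, -0.0007, -0.0002, 0.0006, 0.0044] pos [0.6289 0.1206 0.1692] t 4.45
```

View pics/b.png

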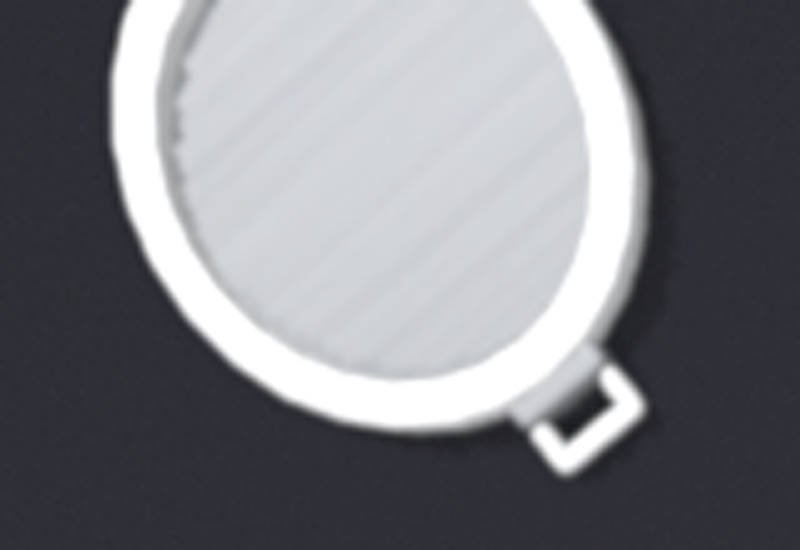

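The crop shows the base's rim: left edge (110,105), bottom (410,432), right (638,180) in crop pixels. I'll fit its centre.

```bash
python3 -c "
from h import *
from scipy.optimize import least_squares
P=[(110,105),(113,50),(150,255),(250,372),(410,430),(500,412),(638,180),(612,290),(580,0)]
Q=np.array([atz('w_green',80+u/5-.4,v/5-.4,.012)[:2] for u,v in P])
f=least_squares(lambda p:np.hypot(*(Q-p[:2]).T)-p[2],[.465,-.007,.06]);print(f.x,f.fun.round(4))"
```

```text
[ 0.46755214 -0.00541028  0.06057843] [ 0.0002  0.0007 -0.0006 -0.0008  0.0003  0.0007  0.0005 -0.0003 -0.0007]
```

Emit:
steer_hand --moves '[[[-0.01,-0.001,0,0,0,0],[-0.035,-0.005,0,0,0,0],[-0.07,-0.009,0,0,0,0],[-0.11,-0.015,0,0,0,0],[-0.15,-0.02,0,0,0,0],[-0.18,-0.024,0,0,0,0],[-0.195,-0.026,0,0,0,0],[-0.201,-0.027,0,0,0,0],[-0.201,-0.027,0,0,0,0],[-0.201,-0.027,0,0,0,0]]]'

```text
time: 5.45
ee_pos: [0.4699, -0.0019, 0.1697]
orientation: [-0.0, 0.923, 0.385, 0.001]
contact_force: [-1.0, 0.1, -2.6]
gripper_width: 0.135
grasp_force: 29.9
```

```bash
python3 -c "
from h import *
delta(.468,-.0035,.057,45)"
```

```text
delta [-0.0026, -0.0003, 0.1127, 0.0002, -0.0018, 0.0056] pos [ 0.4699 -0.0019  0.1697] t 5.45
```

Emit:
steer_hand --moves '[[[-0.003,0,0.02,0,0,0],[-0.003,0,0.05,0,0,0],[-0.003,0,0.08,0,0,0],[-0.003,0,0.095,0,0,0],[-0.003,0,0.1,0,0,0],[-0.003,0,0.1,0,0,0]]]'

```text
time: 6.05
ee_pos: [0.4672, -0.0042, 0.0691]
orientation: [-0.001, 0.923, 0.385, -0.0]
contact_force: [0.3, -0.1, -2.8]
gripper_width: 0.133
grasp_force: 29.9
```

Emit:
steer_hand --moves '[[[0,0,0.003,0,0,0],[0,0,0.006,0,0,0],[0,0,0.009,0,0,0],[0,0,0.012,0,0,0],[0,0,0.013,0,0,0],[0,0,0.013,0,0,0]]]'

```text
time: 6.65
ee_pos: [0.4665, -0.0052, 0.057]
orientation: [0.0, 0.923, 0.385, -0.0]
contact_force: [-1.7, -0.2, 1.9]
gripper_width: 0.133
grasp_force: 29.9
```

```bash
python3 -c "
from h import *
snap('side','side1')
im=cv2.imread('pics/side1.png')[130:260,280:440];cv2.imwrite('pics/s1.png',cv2.resize(im,None,fx=4,fy=4,interpolation=cv2.INTER_CUBIC))"
```

```text
side1 ['camera_matrix'] None [0.473 0.99  0.68 ] [[514.9, 0.0, 325.6], [0.0, 514.9, 201.5], [0.0, 0.0, 1.0]]
```

View pics/s1.png

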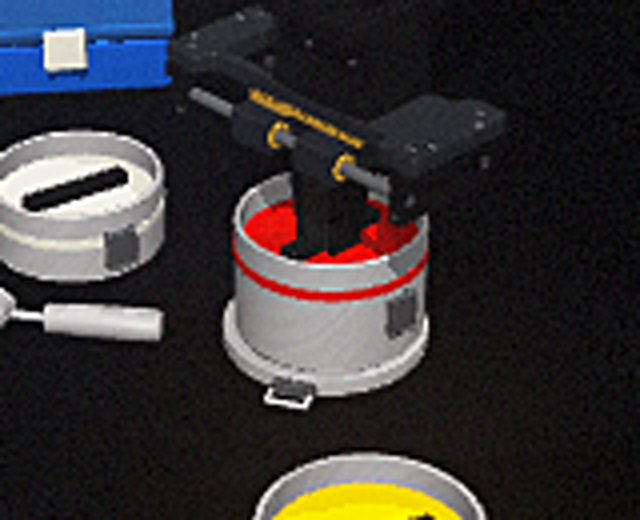

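The tin stands inside the base rim, level and supported. Releasing, lifting, and looking down.

Emit:
steer_hand --moves '[[[0,0,0,0,0,0],[0,0,0,0,0,0],[0,0,0,0,0,0],[0,0,0,0,0,0]]]' --aperture 0.45

```text
time: 7.1
ee_pos: [0.4668, -0.0051, 0.0566]
orientation: [0.0, 0.923, 0.385, 0.0]
contact_force: [-0.3, -0.8, -0.0]
gripper_width: 0.4
grasp_force: 0.0
```

Emit:
steer_hand --moves '[[[0,0,-0.04,0,0,0],[0,0,-0.09,0,0,0],[0,0,-0.14,0,0,0],[0,0,-0.19,0,0,0],[0,0,-0.19,0,0,0],[0,0,-0.19,0,0,0]]]'

```text
time: 7.7
ee_pos: [0.467, -0.0052, 0.2475]
orientation: [0.001, 0.923, 0.385, 0.001]
contact_force: [-0.4, 0.6, -1.6]
gripper_width: 0.453
grasp_force: 0.0
```

```bash
python3 -c "
from h import *
snap('wrist','w_red2');snap('top','top2')
a=cv2.imread('pics/w_red2.png')[110:240,240:400];b=cv2.imread('pics/top2.png')[190:280,280:400]
cv2.imwrite('pics/r2.png',cv2.resize(a,None,fx=4,fy=4,interpolation=cv2.INTER_CUBIC))
delta(.4455,.238,.25,25)"
```

```text
w_red2 ['camera_matrix'] None [0.513 0.042 0.41 ] [[314.7, 0.0, 320.5], [0.0, 314.7, 200.8], [0.0, 0.0, 1.0]]
top2 ['camera_matrix'] None [0.456 0.006 1.031] [[414.2, 0.0, 320.6], [0.0, 414.2, 201.2], [0.0, 0.0, 1.0]]
delta [0.1588, -0.1855, -0.0048, -0.0014, 0.0023, 0.3535] pos [ 0.4654 -0.0053  0.2452] t 7.8
```

View pics/r2.png

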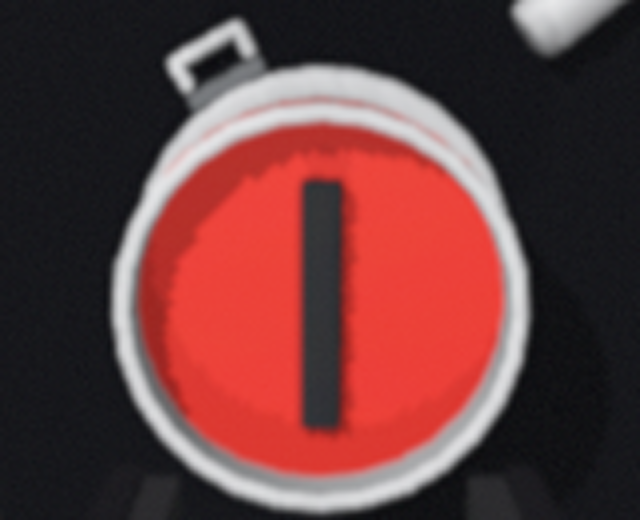

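Red sits centred in the base: rim centre at image (320.1,186.6), bar mid (320.2,186.4). On to yellow.

```bash
python3 -c "
from h import *
print(atz('w_red2',320.1,186.6,.082),atz('w_red2',320.2,186.4,.074))"
```

```text
[ 0.46666422 -0.00550006  0.082     ] [ 0.46577145 -0.00657287  0.074     ]
```

Emit:
steer_hand --moves '[[[0.159,-0.186,0,0,0,0.355],[0.159,-0.186,0,0,0,0.355],[0.159,-0.186,0,0,0,0.355],[0.159,-0.186,0,0,0,0.355],[0.159,-0.186,0,0,0,0.355],[0.159,-0.186,0,0,0,0.355],[0.159,-0.186,0,0,0,0.355]]]'

```text
time: 8.5
ee_pos: [0.4447, 0.2406, 0.2447]
orientation: [-0.0, 0.976, 0.218, -0.002]
contact_force: [0.3, -0.4, 0.2]
gripper_width: 0.453
grasp_force: 0.0
```

```bash
python3 -c "
from h import *
snap('wrist','w_yel')
a=cv2.imread('pics/w_yel.png')[110:240,240:400]
cv2.imwrite('pics/y2.png',cv2.resize(a,None,fx=4,fy=4,interpolation=cv2.INTER_CUBIC))"
```

```text
w_yel ['camera_matrix'] None [0.505 0.269 0.407] [[314.7, 0.0, 320.5], [0.0, 314.7, 200.8], [0.0, 0.0, 1.0]]
```

View pics/y2.png

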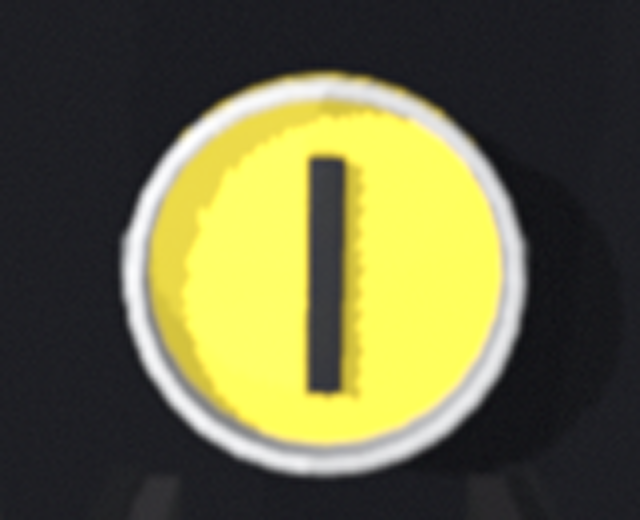

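Yellow rim centre is at image (320.5,178.7), bar mid (320.9,178.4), bar vertical.

```bash
python3 -c "
from h import *
print(tri(('w_yel',320.5,178.7),('top0',218.3,240.6)),atz('w_yel',320.5,178.7,.063),atz('w_yel',320.9,178.4,.055))
delta(.4465,.239,.075,25)"
```

```text
(array([0.44642229, 0.24216454, 0.05324556]), np.float64(0.0006196642488909522)) [0.44858325 0.24264985 0.063     ] [0.44778099 0.24177497 0.055     ]
delta [0.0018, -0.0003, 0.1698, 0.0001, 0.0037, 0.0002] pos [0.4455 0.2383 0.2448] t 8.55
```

Emit:
steer_hand --moves '[[[0.004,-0.002,0.05,0,0,0],[0.004,-0.002,0.1,0,0,0],[0.004,-0.002,0.14,0,0,0],[0.004,-0.002,0.17,0,0,0],[0.004,-0.002,0.19,0,0,0],[0.004,-0.002,0.2,0,0,0],[0.004,-0.002,0.206,0,0,0],[0.004,-0.002,0.206,0,0,0]]]'

```text
time: 9.35
ee_pos: [0.4494, 0.2412, 0.0403]
orientation: [0.0, 0.977, 0.215, -0.0]
contact_force: [0.2, -0.7, 0.3]
gripper_width: 0.451
grasp_force: 0.0
```

Emit:
steer_hand --moves '[[[0,0,0,0,0,0],[0,0,0,0,0,0],[0,0,0,0,0,0],[0,0,0,0,0,0],[0,0,0,0,0,0],[0,0,0,0,0,0]]]' --aperture 0.0

```text
time: 9.95
ee_pos: [0.4493, 0.2425, 0.041]
orientation: [-0.0, 0.976, 0.216, 0.0]
contact_force: [-1.6, 0.0, 4.1]
gripper_width: 0.131
grasp_force: 30.0
```

Emit:
steer_hand --moves '[[[0,0,-0.01,0,0,0],[0,0,-0.04,0,0,0],[0,0,-0.08,0,0,0],[0,0,-0.12,0,0,0],[0,0,-0.15,0,0,0],[0,0,-0.17,0,0,0],[0,0,-0.17,0,0,0],[0,0,-0.17,0,0,0]]]'

```text
time: 10.75
ee_pos: [0.4485, 0.2415, 0.2098]
orientation: [0.0, 0.976, 0.216, -0.001]
contact_force: [0.0, -0.3, -4.4]
gripper_width: 0.135
grasp_force: 30.0
```

```bash
python3 -c "
from h import *
delta(.4663,-.006,.2,25)"
```

```text
delta [-0.0881, 0.232, 0.0101, 0.0006, 0.0013, -0.0017] pos [0.4485 0.2415 0.2098] t 10.75
```

Emit:
steer_hand --moves '[[[-0.004,0.01,0,0,0,0],[-0.013,0.035,0,0,0,0],[-0.027,0.07,0,0,0,0],[-0.042,0.11,0,0,0,0],[-0.057,0.15,0,0,0,0],[-0.07,0.185,0,0,0,0],[-0.08,0.212,0,0,0,0],[-0.085,0.226,0,0,0,0],[-0.087,0.231,0,0,0,0],[-0.087,0.232,0,0,0,0]]]'

```text
time: 11.75
ee_pos: [0.467, -0.0056, 0.2094]
orientation: [-0.0, 0.977, 0.215, -0.001]
contact_force: [-0.2, 0.4, -3.7]
gripper_width: 0.136
grasp_force: 30.0
```

Emit:
steer_hand --moves '[[[0,0,0.03,0,0,0],[0,0,0.06,0,0,0],[0,0,0.07,0,0,0],[0,0,0.07,0,0,0],[0,0,0.07,0,0,0]]]'

```text
time: 12.25
ee_pos: [0.4688, -0.004, 0.1413]
orientation: [-0.0, 0.976, 0.216, 0.001]
contact_force: [0.6, 0.3, -3.1]
gripper_width: 0.133
grasp_force: 30.0
```

```bash
python3 -c "
from h import *
delta(.467,-.0055,.1175,25)"
```

```text
delta [-0.0023, 0.0006, 0.0238, 0.0002, -0.0015, -0.0003] pos [ 0.4688 -0.004   0.1413] t 12.25
```

Emit:
steer_hand --moves '[[[-0.001,0,0.008,0,0,0],[-0.001,0,0.014,0,0,0],[-0.001,0,0.017,0,0,0],[-0.001,0,0.02,0,0,0],[-0.001,0,0.022,0,0,0],[-0.001,0,0.023,0,0,0],[-0.001,0,0.023,0,0,0]]]'

```text
time: 12.95
ee_pos: [0.4671, -0.0053, 0.1179]
orientation: [0.0, 0.976, 0.216, -0.0]
contact_force: [-2.3, -0.2, 1.6]
gripper_width: 0.131
grasp_force: 30.0
```

```bash
python3 -c "
from h import *
s=arm.sense();print(s['contact_force'],s['moment']);delta(.467,-.0055,.1175,25)"
```

```text
[-2.28926628 -0.15288851  1.60938686] [-0.04988238  0.42402821 -0.01363617]
delta [-0.0002, 0.0002, 0.0004, 0.0003, 0.0002, -0.0015] pos [ 0.4671 -0.0053  0.1179] t 12.95
```

Supported at the expected height. Release, lift, look down and from the side.

Emit:
steer_hand --moves '[[[0,0,0,0,0,0],[0,0,0,0,0,0],[0,0,0,0,0,0],[0,0,0,0,0,0]]]' --aperture 0.45

```text
time: 13.35
ee_pos: [0.4673, -0.0052, 0.1177]
orientation: [0.0, 0.976, 0.216, 0.0]
contact_force: [-0.5, -0.7, -0.4]
gripper_width: 0.398
grasp_force: 0.0
```

Emit:
steer_hand --moves '[[[0,0,-0.04,0,0,0],[0,0,-0.09,0,0,0],[0,0,-0.14,0,0,0],[0,0,-0.18,0,0,0],[0,0,-0.18,0,0,0],[0,0,-0.18,0,0,0]]]'

```text
time: 13.95
ee_pos: [0.4673, -0.0053, 0.2981]
orientation: [0.001, 0.976, 0.216, 0.001]
contact_force: [-0.0, -0.3, -1.4]
gripper_width: 0.449
grasp_force: 0.0
```

```bash
python3 -c "
from h import *
snap('wrist','w_yel2');snap('side','side2')
a=cv2.imread('pics/w_yel2.png')[100:250,240:400];b=cv2.imread('pics/side2.png')[110:260,290:440]
cv2.imwrite('pics/y3.png',np.hstack([cv2.resize(x,(400,400),interpolation=cv2.INTER_CUBIC) for x in(a,b)]))
delta(.621,-.1085,.24,34.5)"
```

```text
w_yel2 ['camera_matrix'] None [0.527 0.023 0.461] [[314.7, 0.0, 320.5], [0.0, 314.7, 200.8], [0.0, 0.0, 1.0]]
side2 ['camera_matrix'] None [0.473 0.99  0.68 ] [[514.9, 0.0, 325.6], [0.0, 514.9, 201.5], [0.0, 0.0, 1.0]]
delta [0.0972, 0.1588, 0.0557, -0.0013, 0.0024, -0.1673] pos [ 0.4661 -0.0054  0.2961] t 14.05
```

View pics/y3.png

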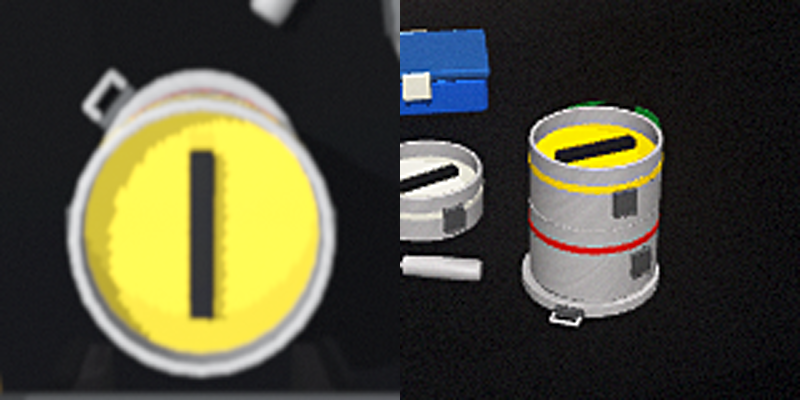

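Yellow is seated level; the stack rim centre is at wrist image (320.6,190). On to white.

```bash
python3 -c "
from h import *
print(atz('w_yel2',320.2,189.7,.140))"
```

```text
[ 0.46524257 -0.0061302   0.14      ]
```

Emit:
steer_hand --moves '[[[0.097,0.159,0.05,0,0,-0.167],[0.097,0.159,0.05,0,0,-0.167],[0.097,0.159,0.05,0,0,-0.167],[0.097,0.159,0.05,0,0,-0.167],[0.097,0.159,0.05,0,0,-0.167],[0.097,0.159,0.05,0,0,-0.167]]]'

```text
time: 14.65
ee_pos: [0.621, -0.1086, 0.2443]
orientation: [-0.002, 0.955, 0.296, -0.002]
contact_force: [0.4, 0.6, -0.2]
gripper_width: 0.449
grasp_force: 0.0
```

```bash
python3 -c "
from h import *
snap('wrist','w_whi')
a=cv2.imread('pics/w_whi.png')[110:240,240:400]
cv2.imwrite('pics/w2.png',cv2.resize(a,None,fx=4,fy=4,interpolation=cv2.INTER_CUBIC))"
```

```text
w_whi ['camera_matrix'] None [ 0.676 -0.071  0.407] [[314.7, 0.0, 320.5], [0.0, 314.7, 200.8], [0.0, 0.0, 1.0]]
```

View pics/w2.png

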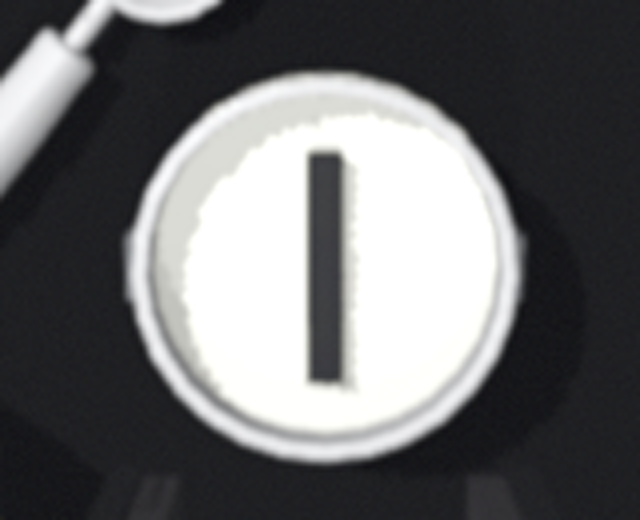

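White rim centre is at image (321.0,176.9), bar mid (320.9,176.5), aligned.

```bash
python3 -c "
from h import *
print(tri(('w_whi',321,176.9),('top0',368,170.5)),atz('w_whi',321,176.9,.051),atz('w_whi',320.9,176.5,.043))
delta(.622,-.1075,.028,34.5)"
```

```text
(array([ 0.62249306, -0.10802905,  0.03796828]), np.float64(0.0009354090485475685)) [ 0.62445709 -0.10583059  0.051     ] [ 0.62361837 -0.10623987  0.043     ]
delta [0.0014, 0.0013, 0.2177, -0.0033, 0.0021, 0.0007] pos [ 0.6209 -0.1075  0.2457] t 14.7
```

Emit:
steer_hand --moves '[[[0.002,0.001,0.05,0,0,0],[0.002,0.001,0.1,0,0,0],[0.002,0.001,0.14,0,0,0],[0.002,0.001,0.17,0,0,0],[0.002,0.001,0.195,0,0,0],[0.002,0.001,0.21,0,0,0],[0.002,0.001,0.219,0,0,0],[0.002,0.001,0.219,0,0,0]]]'

```text
time: 15.5
ee_pos: [0.6237, -0.1078, 0.0284]
orientation: [-0.0, 0.955, 0.297, -0.0]
contact_force: [0.5, 0.8, 0.1]
gripper_width: 0.444
grasp_force: 0.0
```

Emit:
steer_hand --moves '[[[0,0,0,0,0,0],[0,0,0,0,0,0],[0,0,0,0,0,0],[0,0,0,0,0,0],[0,0,0,0,0,0],[0,0,0,0,0,0]]]' --aperture 0.0

```text
time: 16.1
ee_pos: [0.6241, -0.1075, 0.0292]
orientation: [-0.0, 0.955, 0.297, -0.0]
contact_force: [-2.2, 2.3, 5.8]
gripper_width: 0.136
grasp_force: 30.0
```

Emit:
steer_hand --moves '[[[0,0,-0.01,0,0,0],[0,0,-0.04,0,0,0],[0,0,-0.08,0,0,0],[0,0,-0.12,0,0,0],[0,0,-0.16,0,0,0],[0,0,-0.19,0,0,0],[0,0,-0.21,0,0,0],[0,0,-0.21,0,0,0],[0,0,-0.21,0,0,0]]]'

```text
time: 17.0
ee_pos: [0.6236, -0.1088, 0.2377]
orientation: [0.0, 0.955, 0.296, -0.001]
contact_force: [-1.0, -0.5, -3.5]
gripper_width: 0.134
grasp_force: 30.0
```

```bash
python3 -c "
from h import *
delta(.4665,-.0055,.2,34.5)"
```

```text
delta [-0.0711, -0.174, 0.0378, -0.0002, 0.0012, -0.0007] pos [ 0.6236 -0.1088  0.2377] t 17.0
```

Emit:
steer_hand --moves '[[[-0.004,-0.01,0,0,0,0],[-0.012,-0.03,0,0,0,0],[-0.025,-0.06,0,0,0,0],[-0.038,-0.094,0,0,0,0],[-0.051,-0.127,0,0,0,0],[-0.061,-0.152,0,0,0,0],[-0.067,-0.166,0,0,0,0],[-0.07,-0.173,0,0,0,0],[-0.07,-0.173,0,0,0,0],[-0.07,-0.173,0,0,0,0]]]'

```text
time: 18.0
ee_pos: [0.4694, -0.0061, 0.2385]
orientation: [0.0, 0.955, 0.296, 0.0]
contact_force: [0.1, -1.3, -2.4]
gripper_width: 0.135
grasp_force: 30.0
```

Emit:
steer_hand --moves '[[[0,0,0.02,0,0,0],[0,0,0.04,0,0,0],[0,0,0.053,0,0,0],[0,0,0.055,0,0,0],[0,0,0.055,0,0,0],[0,0,0.055,0,0,0]]]'

```text
time: 18.6
ee_pos: [0.4695, -0.0053, 0.1843]
orientation: [0.0, 0.955, 0.296, 0.001]
contact_force: [0.2, 0.0, -2.4]
gripper_width: 0.134
grasp_force: 30.0
```

```bash
python3 -c "
from h import *
delta(.4675,-.0055,.164,34.5)"
```

```text
delta [-0.0018, -0.001, 0.0203, 0.0009, -0.0015, -0.0005] pos [ 0.4695 -0.0053  0.1843] t 18.6
```

Emit:
steer_hand --moves '[[[-0.002,-0.001,0.006,0,0,0],[-0.002,-0.001,0.01,0,0,0],[-0.002,-0.001,0.014,0,0,0],[-0.002,-0.001,0.017,0,0,0],[-0.002,-0.001,0.019,0,0,0],[-0.002,-0.001,0.02,0,0,0],[-0.002,-0.001,0.02,0,0,0]]]'

```text
time: 19.3
ee_pos: [0.4663, -0.0056, 0.1641]
orientation: [0.0, 0.955, 0.296, -0.0]
contact_force: [-3.0, -0.7, 3.2]
gripper_width: 0.137
grasp_force: 30.0
```

```bash
python3 -c "
from h import *
s=arm.sense();print(s['contact_force'],s['moment']);delta(.4675,-.0055,.164,34.5)"
```

```text
[-3.04641245 -0.66849378  3.21064862] [-0.05262848  0.59540174 -0.07024898]
delta [0.001, 0.0006, 0.0001, 0.0003, 0.0005, -0.0004] pos [ 0.4663 -0.0056  0.1641] t 19.3
```

Emit:
steer_hand --moves '[[[0,0,0,0,0,0],[0,0,0,0,0,0],[0,0,0,0,0,0],[0,0,0,0,0,0]]]' --aperture 0.45

```text
time: 19.7
ee_pos: [0.4666, -0.0056, 0.1636]
orientation: [0.0, 0.955, 0.296, 0.0]
contact_force: [0.3, -0.7, -0.1]
gripper_width: 0.398
grasp_force: 0.0
```

Emit:
steer_hand --moves '[[[0,0,-0.04,0,0,0],[0,0,-0.09,0,0,0],[0,0,-0.13,0,0,0],[0,0,-0.13,0,0,0],[0,0,-0.13,0,0,0]]]'

```text
time: 20.2
ee_pos: [0.4667, -0.0057, 0.2942]
orientation: [0.001, 0.955, 0.296, 0.001]
contact_force: [0.6, -0.2, -1.1]
gripper_width: 0.455
grasp_force: 0.0
```

```bash
python3 -c "
from h import *
snap('wrist','w_whi2');snap('side','side3')
delta(.4525,-.2645,.2,37)"
```

```text
w_whi2 ['camera_matrix'] None [0.521 0.032 0.457] [[314.7, 0.0, 320.5], [0.0, 314.7, 200.8], [0.0, 0.0, 1.0]]
side3 ['camera_matrix'] None [0.473 0.99  0.68 ] [[514.9, 0.0, 325.6], [0.0, 514.9, 201.5], [0.0, 0.0, 1.0]]
delta [-0.157, 0.206, 0.0923, -0.0013, 0.0019, -0.044] pos [ 0.4655 -0.0058  0.2923] t 20.3
```

Emit:
steer_hand --moves '[[[-0.03,0.039,0,0,0,-0.01],[-0.06,0.078,0,0,0,-0.02],[-0.09,0.118,0,0,0,-0.03],[-0.12,0.157,0.02,0,0,-0.044],[-0.15,0.195,0.05,0,0,-0.044],[-0.157,0.206,0.09,0,0,-0.044],[-0.157,0.206,0.09,0,0,-0.044],[-0.157,0.206,0.09,0,0,-0.044],[-0.157,0.206,0.09,0,0,-0.044]]]'

```text
time: 21.2
ee_pos: [0.4548, -0.2628, 0.2045]
orientation: [0.0, 0.948, 0.319, 0.001]
contact_force: [0.1, 1.0, -0.2]
gripper_width: 0.452
grasp_force: 0.0
```

```bash
python3 -c "
from h import *
snap('wrist','w_gre2')
ims=[cv2.imread('pics/%s.png'%n) for n in('w_gre2','w_whi2','side3')]
a=ims[0][100:240,240:400];b=ims[1][100:240,240:400];c=ims[2][60:260,280:440]
cv2.imwrite('pics/g2.png',np.hstack([cv2.resize(a,(400,350),interpolation=cv2.INTER_CUBIC),np.hstack([cv2.resize(b,(160,350)),cv2.resize(c,(240,350))])]))
delta(.453,-.2645,.023,37)"
```

```text
w_gre2 ['camera_matrix'] None [ 0.507 -0.223  0.367] [[314.7, 0.0, 320.5], [0.0, 314.7, 200.8], [0.0, 0.0, 1.0]]
delta [-0.0028, -0.0004, 0.182, 0.0022, -0.0016, 0.0029] pos [ 0.455 -0.263  0.205] t 21.25
```

View pics/g2.png

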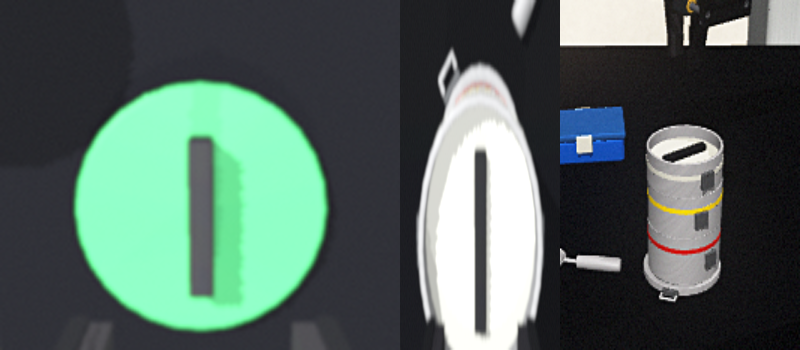

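The three tins stand level and seated. The green lid's centre is at wrist image (320.2,182.2), bar aligned.

```bash
python3 -c "
from h import *
print(atz('w_gre2',320.2,182.2,.013),atz('w_gre2',320.2,186.2,.037))"
```

```text
[ 0.45431335 -0.26305655  0.013     ] [ 0.45441949 -0.26295634  0.037     ]
```

Emit:
steer_hand --moves '[[[-0.001,0,0.05,0,0,0],[-0.001,0,0.1,0,0,0],[-0.001,0,0.14,0,0,0],[-0.001,0,0.165,0,0,0],[-0.001,0,0.178,0,0,0],[-0.001,0,0.182,0,0,0],[-0.001,0,0.182,0,0,0]]]'

```text
time: 21.95
ee_pos: [0.454, -0.2649, 0.0227]
orientation: [0.001, 0.948, 0.318, 0.001]
contact_force: [0.5, -0.2, -0.1]
gripper_width: 0.452
grasp_force: 0.0
```

```bash
python3 -c "
from h import *
delta(.453,-.2645,.022,37)"
```

```text
delta [-0.0006, -0.001, 0.0007, 0.002, -0.001, 0.0008] pos [ 0.454  -0.2649  0.0227] t 21.95
```

Emit:
steer_hand --moves '[[[0,0,0,0,0,0],[0,0,0,0,0,0],[0,0,0,0,0,0],[0,0,0,0,0,0],[0,0,0,0,0,0],[0,0,0,0,0,0]]]' --aperture 0.0

```text
time: 22.55
ee_pos: [0.4529, -0.2651, 0.022]
orientation: [0.0, 0.948, 0.317, 0.0]
contact_force: [-1.1, -0.0, 4.7]
gripper_width: 0.137
grasp_force: 30.0
```

Emit:
steer_hand --moves '[[[0,0,-0.01,0,0,0],[0,0,-0.04,0,0,0],[0,0,-0.08,0,0,0],[0,0,-0.12,0,0,0],[0,0,-0.16,0,0,0],[0,0,-0.2,0,0,0],[0,0,-0.225,0,0,0],[0,0,-0.23,0,0,0],[0,0,-0.23,0,0,0],[0,0,-0.23,0,0,0]]]'

```text
time: 23.55
ee_pos: [0.4517, -0.2645, 0.2499]
orientation: [-0.001, 0.948, 0.317, -0.001]
contact_force: [-0.4, 0.2, -2.0]
gripper_width: 0.134
grasp_force: 30.0
```

```bash
python3 -c "
from h import *
print(atz('w_whi2',240+80/2.5*1,0,.19)[:0])
delta(.4668,-.0055,.2,37)"
```

```text
[]
delta [0.168, -0.1976, 0.0503, -0.0028, 0.0013, -0.0] pos [ 0.4517 -0.2645  0.2499] t 23.55
```

Emit:
steer_hand --moves '[[[0.006,-0.008,0,0,0,0],[0.025,-0.03,0,0,0,0],[0.053,-0.062,0,0,0,0],[0.083,-0.098,0,0,0,0],[0.113,-0.133,0,0,0,0],[0.14,-0.165,0,0,0,0],[0.157,-0.185,0,0,0,0],[0.165,-0.194,0,0,0,0],[0.167,-0.197,0,0,0,0],[0.167,-0.197,0,0,0,0]]]'

```text
time: 24.55
ee_pos: [0.4672, -0.0078, 0.251]
orientation: [-0.0, 0.948, 0.317, -0.001]
contact_force: [1.1, -1.1, -0.4]
gripper_width: 0.137
grasp_force: 30.0
```

Emit:
steer_hand --moves '[[[0,0,0.01,0,0,0],[0,0,0.025,0,0,0],[0,0,0.028,0,0,0],[0,0,0.028,0,0,0],[0,0,0.028,0,0,0]]]'

```text
time: 25.05
ee_pos: [0.4678, -0.0076, 0.2237]
orientation: [0.0, 0.948, 0.317, 0.0]
contact_force: [0.4, 0.4, -0.6]
gripper_width: 0.133
grasp_force: 30.0
```

```bash
python3 -c "
from h import *
delta(.4665,-.006,.203,37)"
```

```text
delta [-0.0001, -0.0021, 0.0207, 0.0003, -0.0003, -0.001] pos [ 0.4678 -0.0076  0.2237] t 25.05
```

Emit:
steer_hand --moves '[[[0,-0.001,0.005,0,0,0],[0,-0.001,0.01,0,0,0],[0,-0.001,0.014,0,0,0],[0,-0.001,0.017,0,0,0],[0,-0.001,0.02,0,0,0],[0,-0.001,0.021,0,0,0],[0,-0.001,0.021,0,0,0]]]'

```text
time: 25.75
ee_pos: [0.4671, -0.0062, 0.203]
orientation: [0.0, 0.948, 0.317, 0.0]
contact_force: [-2.1, -0.7, 3.8]
gripper_width: 0.136
grasp_force: 30.0
```

```bash
python3 -c "
from h import *
s=arm.sense();print(s['contact_force'],s['moment']);delta(.4665,-.006,.203,37)"
```

```text
[-2.12933071 -0.70072015  3.82687012] [-0.02336297  0.28216742  0.04202345]
delta [-0.0004, -0.0005, -0.0, 0.0003, 0.0, 0.0001] pos [ 0.4671 -0.0062  0.203 ] t 25.75
```

Emit:
steer_hand --moves '[[[0,0,0,0,0,0],[0,0,0,0,0,0],[0,0,0,0,0,0],[0,0,0,0,0,0]]]' --aperture 0.45

```text
time: 26.15
ee_pos: [0.467, -0.0063, 0.2025]
orientation: [0.0, 0.948, 0.317, 0.0]
contact_force: [0.4, -0.5, 0.5]
gripper_width: 0.402
grasp_force: 0.0
```

Emit:
steer_hand --moves '[[[0,0,-0.04,0,0,0],[0,0,-0.09,0,0,0],[0,0,-0.13,0,0,0],[0,0,-0.13,0,0,0],[0,0,-0.13,0,0,0],[0,0,-0.13,0,0,0]]]'

```text
time: 26.75
ee_pos: [0.4661, -0.0064, 0.3312]
orientation: [-0.0, 0.948, 0.317, -0.001]
contact_force: [-1.6, 0.0, -0.5]
gripper_width: 0.449
grasp_force: 0.0
```

```bash
python3 -c "
from h import *
snap('wrist','w_f');snap('side','side4')
a=cv2.imread('pics/w_f.png')[90:260,220:420];b=cv2.imread('pics/side4.png')[60:260,280:440]
cv2.imwrite('pics/f.png',np.hstack([cv2.resize(a,(400,340),interpolation=cv2.INTER_CUBIC),cv2.resize(b,(400,500),interpolation=cv2.INTER_CUBIC)[100:440]]))"
```

```text
w_f ['camera_matrix'] None [0.519 0.033 0.494] [[314.7, 0.0, 320.5], [0.0, 314.7, 200.8], [0.0, 0.0, 1.0]]
side4 ['camera_matrix'] None [0.473 0.99  0.68 ] [[514.9, 0.0, 325.6], [0.0, 514.9, 201.5], [0.0, 0.0, 1.0]]
```

View pics/f.png

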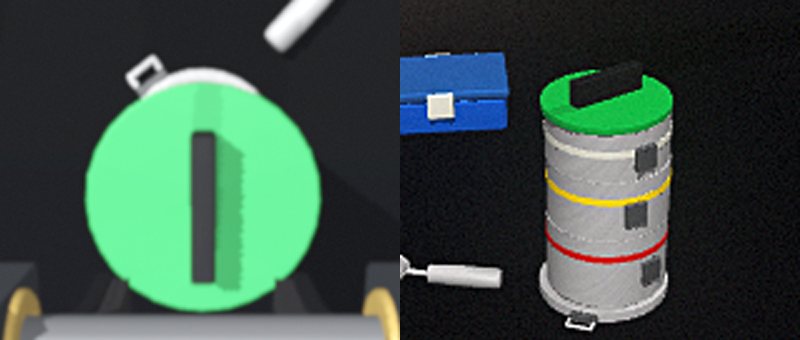

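The lid sits centred and level on the closed stack, and the gripper is clear. Handing in.

```bash
python3 -c "
from station import arm, read_camera
print(arm.sign_off())"
```

```text
the job is handed in; nothing more can be done
None
```

The tiffin carrier is packed: red, yellow and white tins on the base with the green lid on top, all seated and level in the last pictures, gripper clear, and handed in at about 27 s of robot time.

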